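# Flask up three wax trees for investing

## Robot

A 7-joint arm with a two-finger parallel gripper is mounted at the origin on the work surface. World frame = base frame: x ahead of the robot, y to its left, z up, the work surface at z = 0. Lengths are in m, angles in rad, forces in N, time in s.
With the tool pointing down it reaches from about 0.35 to 0.9 m from the base axis. Payload 8.1 kg.
Tool frame: the origin (TCP) lies midway between the tips of the shut fingers; the grasp point (between the pads) lies 19 mm behind it; z points along the fingers, y is the line along which they close (so a half turn about z gives the same grasp; the last joint's range is limited). The gripper opens to 85 mm and grips with 20 to 120 N. Pads are 22 mm wide; open, the fingers measure 114 mm over their backs; the gripper's body (76 mm by 85 mm) begins 54 mm behind the grasp point. The pads swing forward as they close: fully open they stand 13 mm farther back than shut.
Start: joints at [-1.232, 0.434, 0.025, 1.573, -0.012, 1.134, -0.075], TCP at [0.267, 0.565, 0.231] pointing down, gripper open.
Joint ranges: [-2.62, 2.62], [-0.44, 2.09], [-1.27, 1.32], [0.08, 2.57], [-1.32, 4.46], [0.12, 2], [-2.74, 2.74]. Speed limits (rad/s): [2.22, 2.22, 3.01, 3.01, 3.14, 3.14, 3.14].

## Interface

Orientations are given as a unit quaternion [x, y, z, w].
In Python, from rig import manip gives the robot as it stands.
- The arm moves only by the shell command python3 -m pendant 'ROWS' [OPENING] [FORCE]. ROWS is JSON, a list of rows, each a list of 2 entries, a list of its own where there are three numbers: the shift along the tool's x, y, z scaled (see below), then the turn, a rotation vector about the tool's x, y, z scaled (see below). A call has exactly 5 rows; each row is the pose to reach, as a shift and turn from the pose commanded when the call began, along the tool's axes at that moment; what a row does not reach only later rows make up. The controller multiplies each number of a shift by 0.5 m and each number of a turn by 0.5 rad. A row lasts 1/10 s, in which the tool goes at most 50 mm and 8.59 degrees, less where a joint would pass 70% of its speed; a pose out of reach is approached as far as the arm can. A call with a number of a shift or a turn outside -1 to 1 is refused whole. A call with a gripper value outside its range is refused whole. OPENING is the gripper's target within -1 to 1 (fully open at 1, half-way at 0, shut at -1), set as the call begins (- or left out, the last holds). The fingers move at their own pace and stop on an object; FORCE is the grip in N (left out, the last holds). Time passes only in rows, so rows that repeat a pose let the fingers close, or fill a call up. It gives the time, the measured TCP pose, the force, the opening and the grip force at its end, in the units of the state.
- manip.get_state(): the state, without advancing time (a new reading comes with each control period).
- manip.get_image(name): name is "side" or "top" or "wrist"; returns the picture (400x640x3 uint8, red, green, blue); there is no depth.
- manip.camera_info(name): a dict with "camera_matrix" (3x3 intrinsics, pixels), "view" (4x4, takes a point from world to camera coordinates); the wrist camera has in their place "T_tool_cam" (4x4, takes a point from camera to tool coordinates, whose origin is the TCP and whose axes are the flange's). Camera axes: x right, y up, looking along -z (the intrinsics and any distortion apply to the point x, -y, -z); pixel columns grow to the right and rows downward; lengths in m; the calibration is good to about 2 mm. A picture is of the moment at which its call begins: read the wrist's pose just before it. camera_info takes no time and is no camera call.
- manip.hand_in(): hands the job in; it is judged then, once.
The state is a dict: "t": time; "joints": joint angles; "dq": joint speeds; "tau": joint torques, N m; "tcp_pos": TCP position; "orientation": TCP orientation; "wrist_force": force on the tool from outside, world axes, zero at the start; "ft_torque": the same for the moment, N m; "grip_width": finger opening in m; "grip_force": force on a finger pad.
Only numpy, scipy, OpenCV 4.12 (cv2) and the standard library are available. Lean on these libraries where they do the work, as an engineer would, in place of code of your own. Each camera call takes 0.05 s, during which the arm holds its last target. There are 200 camera calls.

## Task

The wax trees in the tray are ready to be flasked. Gather the three plain solid-walled steel flasks from the bench and stand each one over the wax tree on the rubber base of its own size, setting it down gently until it rests fully home and upright inside the base's lip. Leave the two perforated, flanged flasks standing where they are on the bench.

Things in the scene. Friction and masses are not known exactly. Their poses are not given: they have to be found in the camera images.
- flask_large_mid (a point): The large plain casting flask: a smooth stainless-steel tube open at both ends, outside diameter 60 mm, 68 mm high, wall 3 mm, no holes and no flange, standing upright and loose on the bench. The point is its centre, on the tube's axis half-way up (34 mm above its lower edge); z is the tube's axis, up.
- flask_medium_mid (a point): The medium plain casting flask: a smooth stainless-steel tube open at both ends, outside diameter 48 mm, 60 mm high, wall 3 mm, no holes and no flange, standing upright and loose on the bench. The point is its centre, on the tube's axis half-way up (30 mm above its lower edge); z is the tube's axis, up.
- flask_small_mid (a point): The small plain casting flask: a smooth stainless-steel tube open at both ends, outside diameter 36 mm, 52 mm high, wall 3 mm, no holes and no flange, standing upright and loose on the bench. The point is its centre, on the tube's axis half-way up (26 mm above its lower edge); z is the tube's axis, up.
- perforated_a_mid (a point): A perforated flask that does not belong: steel tube 48 mm outside, 60 mm high, its wall full of round holes, with a flat flange 66 mm across (4 mm thick) round its top edge; loose on the bench. The point is its centre, 30 mm above the bench; z up.
- perforated_b_mid (a point): A smaller perforated flask that does not belong: steel tube 36 mm outside, 52 mm high, its wall full of round holes, with a flat flange 54 mm across (4 mm thick) round its top edge; loose on the bench. The point is its centre, 26 mm above the bench; z up.
- base_large: Fixed black rubber cup, 86 mm across, 20 mm high, a blue wax tree in its middle; one of 3 in a row 100 mm apart in a low tray (330 x 125 mm, rim 12 mm). For the 60 mm flask, whose lower edge rests on the seat 8 mm above the underside; inner wall 66 mm wide at the seat, flaring to 76 at the lip. Tree 34 mm thick, top 56 mm above the underside. Origin: centre of underside; z up.
- base_medium: Fixed black rubber cup, 74 mm across, 20 mm high, a blue wax tree in its middle; one of 3 in a row 100 mm apart in a low tray (330 x 125 mm, rim 12 mm). For the 48 mm flask, whose lower edge rests on the seat 8 mm above the underside; inner wall 54 mm wide at the seat, flaring to 64 at the lip. Tree 24 mm thick, top 50 mm above the underside. Origin: centre of underside; z up.
- base_small: Fixed black rubber cup, 62 mm across, 20 mm high, a blue wax tree in its middle; one of 3 in a row 100 mm apart in a low tray (330 x 125 mm, rim 12 mm). For the 36 mm flask, whose lower edge rests on the seat 8 mm above the underside; inner wall 42 mm wide at the seat, flaring to 52 at the lip. Tree 14 mm thick, top 44 mm above the underside. Origin: centre of underside; z up.
Not all that is in view belongs to the job. What is shaped like the part that bears flask_large_mid but brown, green or yellow is not meant.

How it is judged:
By the outcome, as a careful person would: the job done as asked, in the order asked, and still so for the second after the job is handed in, with the robot touching nothing.
It also fails if it takes over 102 s, if anything falls off the work surface, if the arm or the gripper's body presses on something with over 40 N, if the wrist force passes 120 N, or if a joint passes its speed limit or range.

## Working session

There is one attempt and no reset: what is moved stays moved. The work goes in short steps, Python scripts to look and compute and a shell command to move; the robot and the scene stay as the last step left them, time stands still between calls to the robot, and variables do not carry over. Pictures are saved under pics/ and viewed, at most 15 in all, crops included, and the job is handed in when it is done.

```bash
mkdir -p pics; ls; python3 - <<'E'
from rig import manip
import cv2
s=manip.get_state();print(s)
for n in("top","side"):
    cv2.imwrite(f"pics/{n}0.png",manip.get_image(n)[:,:,::-1]);print(manip.camera_info(n))
print(manip.camera_info("wrist"))
E
```

```text
pics
{'t': 0.0, 'joints': array([-1.2316227 ,  0.43521577,  0.02496782,  1.57411214, -0.01159358,
        1.1339627 , -0.0751076 ]), 'dq': array([-0.00190387, -0.00038798,  0.00072943, -0.00105622,  0.00095914,
       -0.00196653, -0.00059953]), 'tau': array([ 2.60245608e-03, -6.70474362e+01,  1.02622367e+00, -3.16213918e+01,
        1.55614642e-02,  1.23273322e-02,  1.16893017e-05]), 'tcp_pos': array([0.26705097, 0.5645203 , 0.23052455]), 'orientation': array([ 2.19129145e-01,  9.75695554e-01, -7.70242438e-04, -9.87313894e-05]), 'wrist_force': array([ 0.2526021 , -0.05510424, -0.03094366]), 'ft_torque': array([-0.02316489,  0.01900871,  0.01188784]), 'grip_force': 0.0, 'grip_width': 0.08523005282562911}
{'camera_matrix': array([[374.25802399,   0.        , 318.33824206],
       [  0.        , 374.25802399, 194.4310988 ],
       [  0.        ,   0.        ,   1.        ]]), 'view': array([[-0.02721772, -0.99906741, -0.03351866,  0.06498404],
       [ 0.98771639, -0.03203952,  0.15293724, -0.54111501],
       [-0.15386854, -0.02894433,  0.9876673 , -0.77704564],
       [ 0.        ,  
[... 296 characters left out ...]
56346 ,  0.54566839,  0.80119264, -0.18186282],
       [-0.3618648 , -0.71514924,  0.59800956, -0.66630952],
       [ 0.        ,  0.        ,  0.        ,  1.        ]])}
{'camera_matrix': array([[321.23812314,   0.        , 318.52205831],
       [  0.        , 321.23812314, 197.95036399],
       [  0.        ,   0.        ,   1.        ]]), 'T_tool_cam': array([[-7.95323069e-05,  9.62631710e-01,  2.70813929e-01,
         6.89578092e-02],
       [ 9.99999378e-01, -2.24762188e-04,  1.09261539e-03,
         6.20523128e-04],
       [ 1.11265495e-03,  2.70813847e-01, -9.62631093e-01,
        -1.42527310e-01],
       [ 0.00000000e+00,  0.00000000e+00,  0.00000000e+00,
         1.00000000e+00]])}
```

View pics/top0.png

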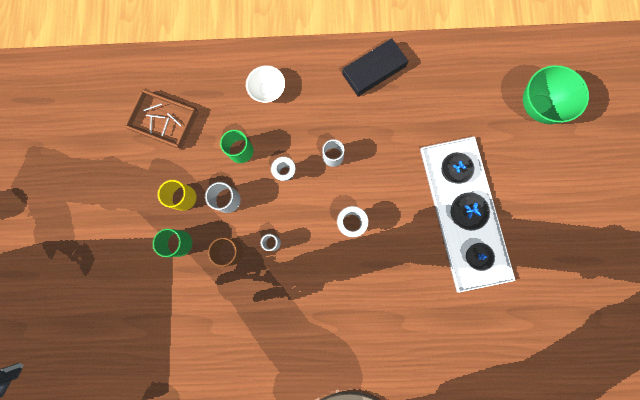

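View pics/side0.png

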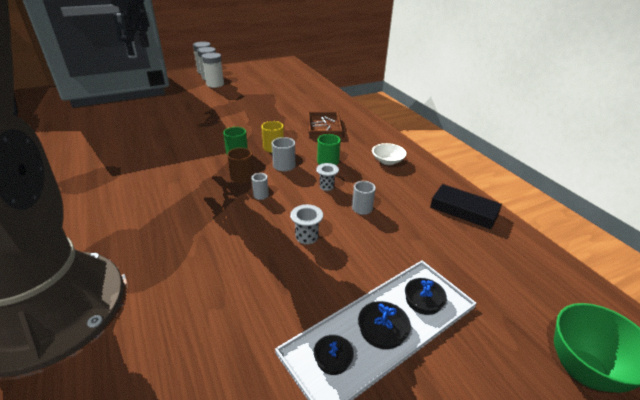

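Top view, candidates: grey plain tubes at about (222,196), (333,152) and (270,242). Same shape but green (236,146) and (170,243), yellow (175,195), brown (222,252). Flanged white rings at (283,168) and (352,221). The grey, unflanged ones fit the description. Bases: medium (458,167), large (471,210), small (480,257). One enlarged crop will confirm this.

```bash
cat > h.py <<'E'
import numpy as np,cv2
from rig import manip
def ray(n,u,v):
    c=manip.camera_info(n);K=c["camera_matrix"];V=c["view"]
    d=np.array([(u-K[0,2])/K[0,0],-(v-K[1,2])/K[1,1],-1]);R=V[:3,:3]
    return -R.T@V[:3,3],R.T@d
def onz(n,u,v,z):
    o,d=ray(n,u,v);return (o+d*(z-o[2])/d[2])
def proj(n,p):
    c=manip.camera_info(n);K=c["camera_matrix"];q=c["view"][:3,:3]@p+c["view"][:3,3]
    return K[0,2]+K[0,0]*q[0]/-q[2],K[1,2]+K[1,1]*q[1]/q[2]
E
python3 - <<'E'
from h import *
im=cv2.imread("pics/top0.png")
a=cv2.resize(im[120:280,150:360],None,fx=3.8,fy=3.7,interpolation=cv2.INTER_CUBIC)[:590,:800]
cv2.imwrite("pics/crop1.png",a)
for nm,u,v,z in [("L",222,193,.068),("M",333,149,.06),("S",270,241,.052),("pa",352,221,.06),("pb",283,168,.052),("yel",173,192,.068),("g1",235,143,.068),("g2",168,242,.068),("br",222,252,.068),("bM",458,167,.02),("bL",471,210,.02),("bS",480,257,.02)]:
    print(nm,onz("top",u,v,z).round(3))
# base discs: dark in tray
sb=im.astype(int);d=(sb.max(2)<75).astype(np.uint8);
t=(sb.min(2)>150)|(d>0)
m=np.zeros_like(d);m[140:290,425:512]=1
n,l,st,ce=cv2.connectedComponentsWithStats(d*m)
for i in range(1,n):
    if st[i,4]>200: print(st[i],ce[i],onz("top",*ce[i],.02).round(4))
E
```

```text
L [0.549 0.254 0.068]
M [0.639 0.014 0.06 ]
S [0.444 0.154 0.052]
pa [ 0.481 -0.021  0.06 ]
pb [0.603 0.125 0.052]
yel [0.554 0.361 0.068]
g1 [0.658 0.227 0.068]
g2 [0.448 0.368 0.068]
br [0.424 0.253 0.068]
bM [ 0.599 -0.266  0.02 ]
bL [ 0.501 -0.287  0.02 ]
bS [ 0.398 -0.297  0.02 ]
[443 154  29  29 277] [452.25631769 168.44404332] [ 0.5957 -0.2533  0.02  ]
[451 194  38  36 761] [468.14323259 214.14980289] [ 0.4917 -0.2795  0.02  ]
[466 243  28  27 536] [479.45708955 256.12313433] [ 0.3999 -0.2957  0.02  ]
```

View pics/crop1.png

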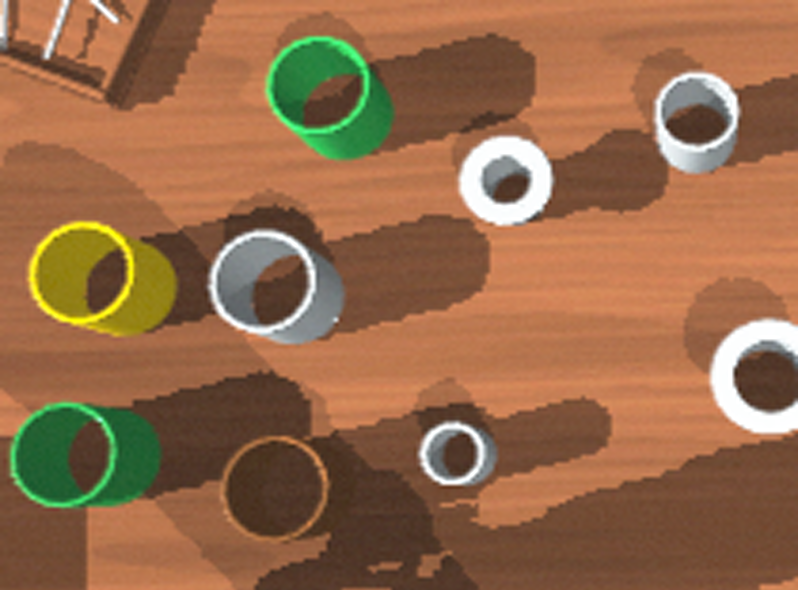

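The crop confirms it. The three bare steel tubes have rims at crop (263,281) for large, (697,109) for medium and (455,453) for small. The two white flanged rings are the perforated ones, to be left. Next I'll measure the rims and set up a helper.

```bash
cat >> h.py <<'E'
from scipy.spatial.transform import Rotation as R
def go(x,y,z,yaw=90):
    "tool y at angle yaw; prints scaled shift and turn"
    s=manip.get_state();q=R.from_quat(s["orientation"])
    a=np.radians(yaw);yy=[np.cos(a),np.sin(a),0];zz=[0,0,-1]
    T=R.from_matrix(np.c_[np.cross(yy,zz),yy,zz])
    d=q.inv().apply(np.array([x,y,z])-s["tcp_pos"])/.5
    print("tcp",s["tcp_pos"].round(4),"go",d.round(3),(q.inv()*T).as_rotvec().round(3)/.5, "t",round(s["t"],2),"F",s["wrist_force"].round(1))
def wray(u,v,s):
    c=manip.camera_info("wrist");K=c["camera_matrix"];T=c["T_tool_cam"];q=R.from_quat(s["orientation"])
    d=np.array([(u-K[0,2])/K[0,0],-(v-K[1,2])/K[1,1],-1])
    return q.apply(T[:3,3])+s["tcp_pos"],q.apply(T[:3,:3]@d)
def wonz(u,v,z,s):
    o,d=wray(u,v,s);return o+d*(z-o[2])/d[2]
E
python3 - <<'E'
from h import *
im=cv2.imread("pics/top0.png");hsv=cv2.cvtColor(im,cv2.COLOR_BGR2HSV)
m=((hsv[...,1]<60)&(hsv[...,2]>205)).astype(np.uint8)
for nm,u,v,z in [("L",219,196,.068),("M",333,149,.06),("S",270,242,.052)]:
    k=np.zeros_like(m);cv2.circle(k,(u,v),22 if nm=="L" else 14,1,-1)
    p=np.argwhere(m&k)[:,::-1].astype(np.float32)
    w=np.array([onz("top",*q,z)[:2] for q in p],np.float32)
    c,r=cv2.minEnclosingCircle(w);print(nm,len(p),np.round(c,4),round(r,4))
go(.549,.258,.2)
E
```

```text
L 110 [0.5395 0.2526] 0.0386
M 132 [0.635  0.0148] 0.0266
S 61 [0.4419 0.1577] 0.0176
tcp [0.2671 0.5646 0.2306] go [-0.772 -0.313  0.062] [-0.002 -0.    -0.884] t 0.1 F [-0.1 -0.   0.5]
```

```bash
python3 -m pendant '[[[-0.77,-0.31,0.06],[0,0,-0.88]],[[-0.77,-0.31,0.06],[0,0,-0.88]],[[-0.77,-0.31,0.06],[0,0,-0.88]],[[-0.77,-0.31,0.06],[0,0,-0.88]],[[-0.77,-0.31,0.06],[0,0,-0.88]]]' 1 40; python3 -c "
from h import *
go(.545,.258,.2)"
```

```text
t: 0.6
tcp_pos: [0.4375, 0.38, 0.213]
orientation: [0.001, 1.0, -0.0, -0.0]
wrist_force: [0.8, 1.0, 0.1]
grip_width: 0.0854
grip_force: 0.0
tcp [0.4375 0.38   0.213 ] go [-0.215 -0.244  0.026] [-0.    -0.    -0.004] t 0.6 F [0.8 1.  0.1]
```

```bash
python3 -m pendant '[[[-0.21,-0.24,0.026],[0,0,0]],[[-0.21,-0.24,0.026],[0,0,0]],[[-0.21,-0.24,0.026],[0,0,0]],[[-0.21,-0.24,0.026],[0,0,0]],[[-0.21,-0.24,0.026],[0,0,0]]]'; cat > look.py <<'E'
import sys
from h import *
s=manip.get_state();im=manip.get_image("wrist")[:,:,::-1].copy()
np.save("/tmp/s.npy",s,allow_pickle=True);cv2.imwrite(f"pics/{sys.argv[1]}.png",im)
print(s["tcp_pos"].round(4))
E
python3 look.py w1
```

```text
t: 1.1
tcp_pos: [0.5425, 0.259, 0.1997]
orientation: [0.003, 1.0, -0.001, -0.0]
wrist_force: [-0.8, 0.9, -0.4]
grip_width: 0.0855
grip_force: 0.0
[0.5425 0.259  0.1997]
```

View pics/w1.png

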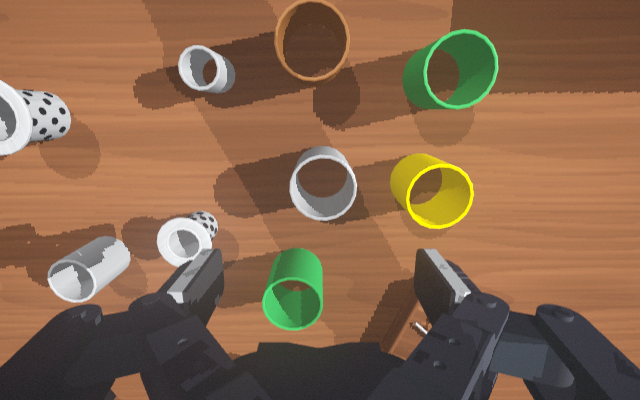

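The wrist view shows the large steel rim centred near (323,188), r≈33 px. The small flask's rim is at (203,68) and the medium's at (72,280). Yellow (440,195) and green (293,303) stand clear of it.

```bash
cat > rim.py <<'E'
from h import *
def rim(name,u,v,z,rad,thr=195,src="wrist",s=None):
    """circle of known outer radius rad at height z near pixel u,v: rays of edge pixels, radius-checked"""
    s=s if s is not None else np.load("/tmp/s.npy",allow_pickle=True).item()
    im=cv2.imread(f"pics/{name}.png");hsv=cv2.cvtColor(im,cv2.COLOR_BGR2HSV)
    m=(hsv[...,1]<70)&(hsv[...,2]>thr)
    c=wonz(u,v,z,s)[:2]
    p=np.argwhere(m)[:,::-1];w=np.array([wonz(*q,z,s)[:2] for q in p])
    rm=rad-.0015                                 # mid-wall radius of 3 mm rim
    for tol in(.008,.005,.003,.0025,.0025,.0025):
        d=np.linalg.norm(w-c,axis=1);k=abs(d-rm)<tol;A=np.c_[2*w[k],np.ones(k.sum())]
        x=np.linalg.lstsq(A,(w[k]**2).sum(1),rcond=None)[0];c=x[:2]
    r=np.sqrt(x[2]+c@c);print("centre",c.round(4),"rmid",r.round(4),"want",rm,"n",k.sum());return c
E
python3 - <<'E'
from rim import *
rim("w1",323,188,.068,.03);rim("w1",203,68,.052,.018);c=rim("w1",72,280,.06,.024)
c=rim("w1",323,188,.068,.03)
go(*c,.022)
E
```

```text
Traceback (most recent call last):
  File "rim.py", line 8, in rim
    p=np.argwhere(m)[:,::-1];w=np.array([wonz(*q,z,s)[:2] for q in p])
                                         ~~~~^^^^^^^^
  File "h.py", line 25, in wonz
    o,d=wray(u,v,s);return o+d*(z-o[2])/d[2]
        ~~~~^^^^^^^
  File "h.py", line 21, in wray
    c=manip.camera_info("wrist");K=c["camera_matrix"];T=c["T_tool_cam"];q=R.from_quat(s["orientation"])
ValueError: time passes only in moves, steps and waits
```

```bash
sed -i 's/^def wray/import functools\nCI=functools.lru_cache(manip.camera_info)\ndef wray/; s/c=manip.camera_info("wrist")/c=CI("wrist")/' h.py
python3 - <<'E'
from rim import *
rim("w1",203,68,.052,.018);rim("w1",72,280,.06,.024)
c=rim("w1",323,188,.068,.03)
go(*c,.022)
E
```

```text
centre [0.4402 0.1608] rmid 0.0165 want 0.016499999999999997 n 531
centre [0.636 0.018] rmid 0.0225 want 0.0225 n 318
centre [0.5413 0.2636] rmid 0.0281 want 0.028499999999999998 n 572
tcp [0.5411 0.2615 0.1998] go [-0.001  0.004  0.356] [-0.    -0.002 -0.006] t 1.15 F [-0.3  1.1 -0.1]
```

```bash
python3 -m pendant '[[[0,0.004,0.1],[0,0,0]],[[0,0.004,0.2],[0,0,0]],[[0,0.004,0.28],[0,0,0]],[[0,0.004,0.33],[0,0,0]],[[0,0.004,0.355],[0,0,0]]]' 1 40; python3 -m pendant '[[[0,0,0],[0,0,0]],[[0,0,0],[0,0,0]],[[0,0,0],[0,0,0]],[[0,0,0],[0,0,0]],[[0,0,0],[0,0,0]]]' -1 40;python3 look.py w2
```

```text
t: 1.65
tcp_pos: [0.5382, 0.2657, 0.0204]
orientation: [-0.001, 1.0, -0.0, -0.002]
wrist_force: [0.1, -0.5, 0.1]
grip_width: 0.0856
grip_force: 0.0
t: 2.15
tcp_pos: [0.542, 0.2644, 0.0241]
orientation: [0.001, 1.0, 0.001, 0.001]
wrist_force: [-1.4, 0.8, 5.8]
grip_width: 0.0599
grip_force: 44.1
[0.542  0.2644 0.0241]
```

View pics/w2.png

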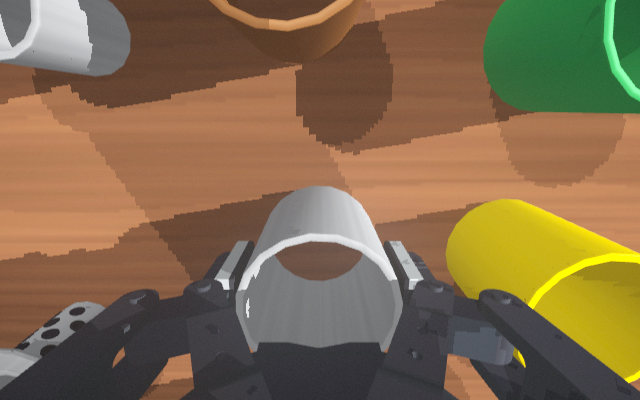

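Large flask held centrally (rim centred near (319,290), grip 44 N). Next: lift and carry towards the tray.

```bash
python3 -m pendant '[[[0,0,-0.1],[0,0,0]],[[0,0,-0.2],[0,0,0]],[[0,-0.07,-0.27],[0,0,0]],[[-0.02,-0.17,-0.27],[0,0,0]],[[-0.04,-0.27,-0.27],[0,0,0]]]' -1 60;python3 -m pendant '[[[-0.01,-0.1,0],[0,0,0]],[[-0.02,-0.2,0],[0,0,0]],[[-0.03,-0.3,0],[0,0,0]],[[-0.03,-0.4,0],[0,0,0]],[[-0.03,-0.5,0],[0,0,0]]]'; python3 -c "
from h import *
go(.59,-.283,.16)"
```

```text
t: 2.7
tcp_pos: [0.5613, 0.13, 0.1596]
orientation: [-0.0, 1.0, 0.001, 0.002]
wrist_force: [1.4, -0.2, -2.7]
grip_width: 0.0591
grip_force: 66.4
t: 3.2
tcp_pos: [0.5748, -0.1207, 0.158]
orientation: [0.001, 1.0, 0.0, 0.0]
wrist_force: [1.1, -0.3, -3.2]
grip_width: 0.0593
grip_force: 66.4
tcp [ 0.5748 -0.1207  0.158 ] go [-0.031 -0.324 -0.004] [ 0.     0.    -0.004] t 3.2 F [ 1.1 -0.3 -3.2]
```

```bash
python3 -m pendant '[[[-0.03,-0.1,0],[0,0,0]],[[-0.03,-0.2,0],[0,0,0]],[[-0.03,-0.29,0],[0,0,0]],[[-0.03,-0.32,0],[0,0,0]],[[-0.03,-0.32,0],[0,0,0]]]';python3 look.py w3
```

```text
t: 3.7
tcp_pos: [0.5883, -0.2831, 0.1575]
orientation: [0.004, 1.0, -0.001, -0.0]
wrist_force: [0.1, 0.1, -2.7]
grip_width: 0.0592
grip_force: 66.3
[ 0.5883 -0.2831  0.1575]
```

View pics/w3.png

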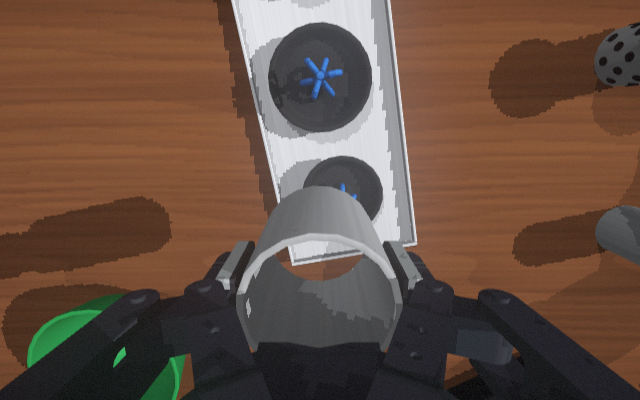

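Wrist view: the large base disc is centred near (320,77), r≈52 px, with the blue tree at its middle. The medium base is partly hidden behind the flask at (343,190). Now I'll fit the disc.

```bash
cat > disc.py <<'E'
from h import *
def disc(name,u,v,r,R0,z=.02,thr=90):
    "outer rim circle of dark base near pixel u,v"
    s=np.load("/tmp/s.npy",allow_pickle=True).item()
    g=cv2.imread(f"pics/{name}.png").max(2);k=np.zeros_like(g);cv2.circle(k,(u,v),int(r*1.15),255,-1)
    m=((g<thr)*255).astype(np.uint8)&k;m=cv2.morphologyEx(m,cv2.MORPH_OPEN,np.ones((5,5)))
    c=max(cv2.findContours(m,0,cv2.CHAIN_APPROX_NONE)[0],key=cv2.contourArea)
    w=np.array([wonz(*q,z,s)[:2] for q in c[:,0]]);x0=wonz(u,v,z,s)[:2]
    for tol in(.01,.006,.003,.002,.002):
        d=np.linalg.norm(w-x0,axis=1);b=abs(d-R0)<tol;A=np.c_[2*w[b],np.ones(b.sum())]
        x=np.linalg.lstsq(A,(w[b]**2).sum(1),rcond=None)[0];x0=x[:2]
    print("base",x0.round(4),"r",np.sqrt(x[2]+x0@x0).round(4),"want",R0,b.sum(),len(b));return x0
E
python3 - <<'E'
from disc import *
from rim import rim
for z in(.02,.023):c=disc("w3",320,77,52,.043,z)
s=np.load("/tmp/s.npy",allow_pickle=True).item()
im=cv2.imread("pics/w3.png").astype(int);b=(im[...,0]-im[...,2]>60);b[:,:]&=True;p=np.argwhere(b[30:130,270:375])
print("blue",(p.mean(0)[::-1]+[270,30]),wonz(320,75,.058,s),wonz(*(p.mean(0)[::-1]+[270,30]),.055,s))
rim("w3",319,312,s["tcp_pos"][2]-.024+.068,.03,150)
go(*c,.16)
E
```

```text
base [ 0.4971 -0.2814] r 0.0418 want 0.043 297 298
base [ 0.4974 -0.2814] r 0.0414 want 0.043 249 298
blue [320.90954774  76.11055276] [ 0.49732304 -0.28102402  0.058     ] [ 0.4977953  -0.28037287  0.055     ]
centre [ 0.5809 -0.278 ] rmid 0.0292 want 0.028499999999999998 n 1219
tcp [ 0.5891 -0.2799  0.1575] go [ 0.184 -0.004 -0.005] [ 0.    -0.002 -0.01 ] t 3.75 F [ 0.8  1.2 -3.4]
```

Base centre is about (0.497,-0.281): disc and tree agree, and it is inside the expected tray area. Moving over it, then down to just above the lip.

```bash
python3 -m pendant '[[[0.09,0,0],[0,0,0]],[[0.16,0,0],[0,0,0]],[[0.183,0,0],[0,0,0]],[[0.183,0,0.05],[0,0,0]],[[0.183,0,0.07],[0,0,0]]]'; python3 -m pendant '[[[0,0,0.04],[0,0,0]],[[0,0,0.08],[0,0,0]],[[0,0,0.11],[0,0,0]],[[0,0,0.13],[0,0,0]],[[0,0,0.135],[0,0,0]]]'; python3 -m pendant '[[[0,0,0],[0,0,0]],[[0,0,0],[0,0,0]],[[0,0,0],[0,0,0]],[[0,0,0],[0,0,0]],[[0,0,0],[0,0,0]]]';python3 - <<'E'
from h import *
a=manip.get_image("side")[:,:,::-1];cv2.imwrite("pics/side1.png",cv2.resize(a[200:400,270:510],None,fx=3,fy=3,interpolation=cv2.INTER_CUBIC))
E
```

```text
t: 4.25
tcp_pos: [0.4983, -0.2763, 0.1218]
orientation: [-0.0, 1.0, 0.001, -0.0]
wrist_force: [-0.2, 1.1, -3.6]
grip_width: 0.0594
grip_force: 66.3
t: 4.75
tcp_pos: [0.4985, -0.2773, 0.0542]
orientation: [0.0, 1.0, 0.001, -0.001]
wrist_force: [-1.2, 0.1, -2.8]
grip_width: 0.0593
grip_force: 66.3
t: 5.25
tcp_pos: [0.4986, -0.2786, 0.0557]
orientation: [0.001, 1.0, -0.0, 0.0]
wrist_force: [-0.1, 0.6, -2.3]
grip_width: 0.0595
grip_force: 66.3
```

View pics/side1.png

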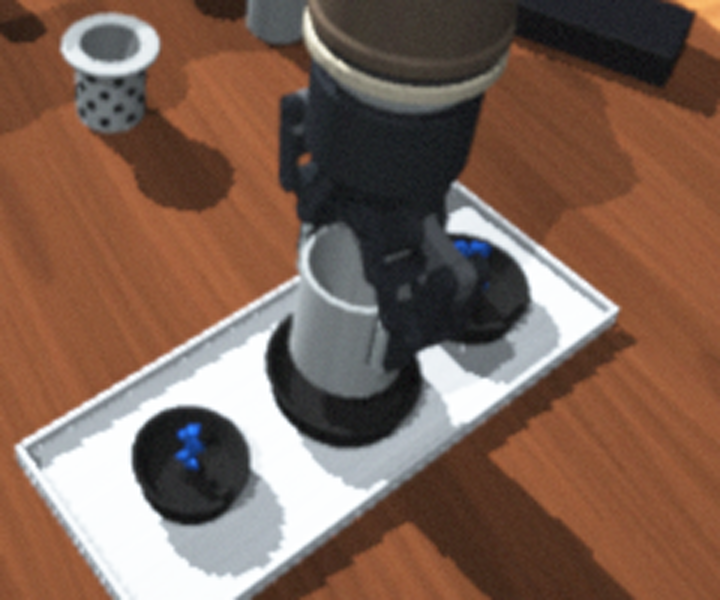

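The large flask is over its base, the middle one. I'll check the centring with the wrist camera, averaging the noisy pose.

```bash
cat > look.py <<'E'
import sys
from h import *
P=[]
for i in range(8):
    s=manip.get_state();im=manip.get_image("wrist");P.append(np.r_[s["tcp_pos"],s["orientation"]*np.sign(s["orientation"][1])])
P=np.array(P);m=P.mean(0);s["tcp_pos"]=m[:3];s["orientation"]=m[3:]/np.linalg.norm(m[3:])
np.save("/tmp/s.npy",s,allow_pickle=True);cv2.imwrite(f"pics/{sys.argv[1]}.png",im[:,:,::-1])
print(m.round(4),"std",P[:,:3].std(0).round(4),s["t"],s["wrist_force"].round(1))
E
python3 look.py w4
```

```text
[ 4.984e-01 -2.786e-01  5.540e-02  1.000e-03  1.000e+00 -0.000e+00
  1.000e-04] std [0.     0.     0.0001] 5.65 [-0.1 -0.5 -2.7]
```

View pics/w4.png

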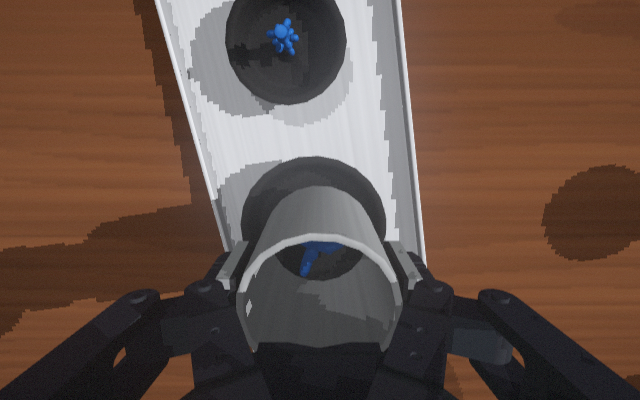

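The base's front arc spans columns 241–386 (centre ≈313.5), and the flask is centred at ≈319.5. So the flask sits about 3 mm to the +y side, which agrees with the settled pose against the measured base. The small base shows at (286,40). I'll fit both.

```bash
python3 - <<'E'
from disc import *
c=disc("w4",313,222,72,.043,.02);disc("w4",313,222,72,.043,.022)
disc("w4",286,42,60,.031)
go(.4972,-.2814,.033)
E
```

```text
base [ 0.4988 -0.2813] r 0.0426 want 0.043 246 451
base [ 0.4981 -0.2813] r 0.0422 want 0.043 243 451
base [ 0.3975 -0.2947] r 0.0302 want 0.031 262 353
tcp [ 0.4984 -0.2785  0.0552] go [ 0.002 -0.006  0.044] [ 0.    -0.    -0.004] t 5.7 F [-0.7  0.8 -2.8]
```

```bash
python3 -m pendant '[[[0.001,-0.0055,0],[0,0,0]],[[0.001,-0.0055,0.01],[0,0,0]],[[0.001,-0.0055,0.02],[0,0,0]],[[0.001,-0.0055,0.03],[0,0,0]],[[0.001,-0.0055,0.038],[0,0,0]]]'; python3 -m pendant '[[[0,0,0.001],[0,0,0]],[[0,0,0.002],[0,0,0]],[[0,0,0.003],[0,0,0]],[[0,0,0.004],[0,0,0]],[[0,0,0.004],[0,0,0]]]'; python3 -m pendant '[[[0,0,0.001],[0,0,0]],[[0,0,0.002],[0,0,0]],[[0,0,0.003],[0,0,0]],[[0,0,0.003],[0,0,0]],[[0,0,0.003],[0,0,0]]]'
```

```text
t: 6.2
tcp_pos: [0.4976, -0.2811, 0.0355]
orientation: [0.001, 1.0, 0.0, -0.0]
wrist_force: [-0.1, -0.2, -2.0]
grip_width: 0.0595
grip_force: 66.3
t: 6.7
tcp_pos: [0.4977, -0.2811, 0.0352]
orientation: [0.001, 1.0, 0.0, 0.0]
wrist_force: [-5.0, 1.9, 11.5]
grip_width: 0.0594
grip_force: 67.6
t: 7.2
tcp_pos: [0.4978, -0.2811, 0.0351]
orientation: [0.001, 1.0, 0.0, 0.0]
wrist_force: [-10.3, 6.0, 29.2]
grip_width: 0.0595
grip_force: 68.9
```

```bash
python3 -m pendant '[[[0,0,-0.002],[0,0,0]],[[0,0,-0.003],[0,0,0]],[[0,0,-0.004],[0,0,0]],[[0,0,-0.004],[0,0,0]],[[0,0,-0.004],[0,0,0]]]'; python3 -m pendant '[[[0,0,0],[0,0,0]],[[0,0,0],[0,0,0]],[[0,0,0],[0,0,0]],[[0,0,0],[0,0,0]],[[0,0,0],[0,0,0]]]' 1 40; python3 -m pendant '[[[0,0,-0.02],[0,0,0]],[[0,0,-0.08],[0,0,0]],[[0,0,-0.16],[0,0,0]],[[0,0,-0.25],[0,0,0]],[[-0.09,0.05,-0.3],[0,0,0]]]';python3 - <<'E'
from h import *
a=manip.get_image("side")[:,:,::-1];cv2.imwrite("pics/side2.png",cv2.resize(a[220:400,270:510],None,fx=3,fy=3,interpolation=cv2.INTER_CUBIC))
go(.636,.018,.19)
E
```

```text
t: 7.7
tcp_pos: [0.4977, -0.2811, 0.0352]
orientation: [0.001, 1.0, 0.0, -0.0]
wrist_force: [-4.4, 2.4, 8.9]
grip_width: 0.0593
grip_force: 67.0
t: 8.2
tcp_pos: [0.4979, -0.2813, 0.0347]
orientation: [0.001, 1.0, -0.0, 0.0]
wrist_force: [0.8, 0.7, 0.4]
grip_width: 0.0856
grip_force: 0.0
t: 8.7
tcp_pos: [0.5341, -0.2652, 0.1867]
orientation: [0.006, 1.0, -0.002, 0.001]
wrist_force: [0.9, -1.2, -0.6]
grip_width: 0.0852
grip_force: 0.0
tcp [ 0.5456 -0.2565  0.1893] go [-0.181  0.549  0.   ] [-0.002  0.024  0.   ] t 8.75 F [9.1 5.2 3.5]
```

View pics/side2.png

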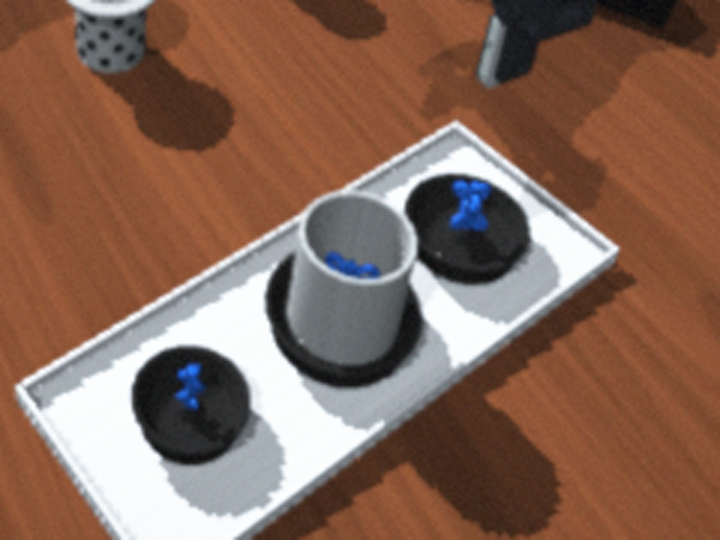

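The large flask stands upright and home inside the lip, with the tree inside. Next the medium one.

```bash
python3 -m pendant '[[[-0.03,0.09,0],[0,0,0]],[[-0.06,0.18,0],[0,0,0]],[[-0.09,0.27,0],[0,0,0]],[[-0.12,0.36,0],[0,0,0]],[[-0.15,0.45,0],[0,0,0]]]';python3 -m pendant '[[[-0.02,0.06,0],[0,0,0]],[[-0.03,0.1,0],[0,0,0]],[[-0.03,0.1,0],[0,0,0]],[[-0.03,0.1,0],[0,0,0]],[[-0.03,0.1,0],[0,0,0]]]'; python3 look.py w5; python3 - <<'E'
from rim import *
s=np.load("/tmp/s.npy",allow_pickle=True).item()
# predicted pixel of rim centre
c=CI("wrist");K=c["camera_matrix"];T=c["T_tool_cam"];q=R.from_quat(s["orientation"])
p=q.inv().apply(np.array([.636,.018,.06])-s["tcp_pos"]);p=T[:3,:3].T@(p-T[:3,3]);u=K[0,2]-K[0,0]*p[0]/p[2];v=K[1,2]+K[1,1]*p[1]/p[2]
print(u,v)
x=rim("w5",u,v,.06,.024);go(*x,.022)
E
```

```text
t: 9.25
tcp_pos: [0.613, -0.0326, 0.1822]
orientation: [0.001, 1.0, 0.0, 0.0]
wrist_force: [0.5, -0.0, -0.2]
grip_width: 0.0854
grip_force: 0.0
t: 9.75
tcp_pos: [0.6275, 0.0136, 0.1818]
orientation: [0.002, 1.0, -0.0, -0.0]
wrist_force: [0.4, -0.2, 0.0]
grip_width: 0.0855
grip_force: 0.0
[ 6.276e-01  1.410e-02  1.818e-01  1.700e-03  1.000e+00 -2.000e-04
  0.000e+00] std [0.0001 0.0005 0.0001] 10.1 [ 0.  -0.3 -0.1]
322.70570560001914 201.1044777271997
centre [0.6361 0.0147] rmid 0.0222 want 0.0225 n 365
tcp [0.6277 0.015  0.1817] go [-0.017 -0.     0.319] [ 0.     0.    -0.004] t 10.15 F [-0.7 -0.1 -0.2]
```

```bash
python3 -m pendant '[[[-0.017,0,0.06],[0,0,0]],[[-0.017,0,0.15],[0,0,0]],[[-0.017,0,0.24],[0,0,0]],[[-0.017,0,0.3],[0,0,0]],[[-0.017,0,0.32],[0,0,0]]]' 1 40; python3 -m pendant '[[[0,0,0],[0,0,0]],[[0,0,0],[0,0,0]],[[0,0,0],[0,0,0]],[[0,0,0],[0,0,0]],[[0,0,0],[0,0,0]]]' -1 40;python3 -m pendant '[[[0,0,0],[0,0,0]],[[0,0,0],[0,0,0]],[[0,0,0],[0,0,0]],[[0,0,0],[0,0,0]],[[0,0,0],[0,0,0]]]' -1 60
```

```text
t: 10.65
tcp_pos: [0.6339, 0.0151, 0.0182]
orientation: [0.001, 1.0, -0.0, -0.003]
wrist_force: [-0.4, 0.5, -0.5]
grip_width: 0.0853
grip_force: 0.0
t: 11.15
tcp_pos: [0.6379, 0.0154, 0.0239]
orientation: [0.001, 1.0, 0.0, 0.002]
wrist_force: [-0.2, 0.2, 7.0]
grip_width: 0.0469
grip_force: 41.5
t: 11.65
tcp_pos: [0.6379, 0.0154, 0.024]
orientation: [0.001, 1.0, 0.0, 0.002]
wrist_force: [-1.0, 0.0, 7.7]
grip_width: 0.0461
grip_force: 60.1
```

```bash
python3 -m pendant '[[[0,0,-0.08],[0,0,0]],[[0,0,-0.17],[0,0,0]],[[0,-0.05,-0.25],[0,0,0]],[[-0.03,-0.13,-0.27],[0,0,0]],[[-0.05,-0.22,-0.27],[0,0,0]]]';python3 -m pendant '[[[-0.02,-0.1,0],[0,0,0]],[[-0.04,-0.2,0],[0,0,0]],[[-0.05,-0.28,0],[0,0,0]],[[-0.05,-0.34,0],[0,0,0]],[[-0.05,-0.345,0],[0,0,0]]]'; python3 look.py w6; python3 - <<'E'
from disc import *
s=np.load("/tmp/s.npy",allow_pickle=True).item()
c=CI("wrist");K=c["camera_matrix"];T=c["T_tool_cam"];q=R.from_quat(s["orientation"])
p=q.inv().apply(np.array([.598,-.268,.02])-s["tcp_pos"]);p=T[:3,:3].T@(p-T[:3,3]);u=K[0,2]-K[0,0]*p[0]/p[2];v=K[1,2]+K[1,1]*p[1]/p[2]
print(u,v);x=disc("w6",int(u),int(v),321*.037/.29,.037,.022);go(*x,.16)
E
```

```text
t: 12.15
tcp_pos: [0.6636, -0.0942, 0.1611]
orientation: [-0.001, 1.0, 0.0, 0.004]
wrist_force: [0.3, -0.3, -2.6]
grip_width: 0.0463
grip_force: 62.6
t: 12.65
tcp_pos: [0.684, -0.2747, 0.1572]
orientation: [0.005, 1.0, -0.002, -0.0]
wrist_force: [-1.9, -0.7, -1.4]
grip_width: 0.0459
grip_force: 62.5
[ 6.856e-01 -2.678e-01  1.571e-01  1.300e-03  1.000e+00 -1.000e-04
  2.000e-04] std [0.0008 0.0034 0.0001] 13.0 [ 1.5  0.1 -1.8]
317.5087056510882 83.78851256212933
base [0. 0.] r 0.0 want 0.037 0 170
tcp [ 0.6861 -0.2656  0.1569] go [ 1.372  0.531 -0.006] [0.002 0.    0.   ] t 13.05 F [-0.2  0.7 -1.7]
```

View pics/w6.png

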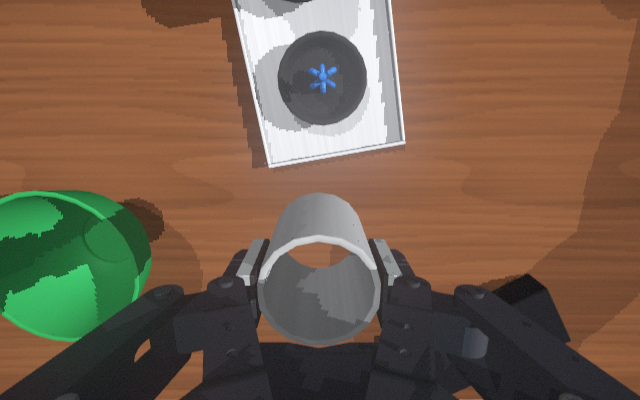

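The medium base is at (322,78), r≈45, and brighter than my threshold. I'll refit using the settled pose.

```bash
sed -i 's/m=P.mean(0)/m=P[-2:].mean(0)/;s/range(8)/range(10)/' look.py; python3 - <<'E'
from disc import *
s=np.load("/tmp/s.npy",allow_pickle=True).item();s["tcp_pos"]=np.array([.6861,-.2656,.157]);np.save("/tmp/s.npy",s,allow_pickle=True)
for t in(110,130):x=disc("w6",322,78,45,.037,.022,t)
print(wonz(323,77,.05,s))
go(*x,.16)
E
```

```text
base [ 0.5954 -0.2624] r 0.0354 want 0.037 236 256
base [ 0.5954 -0.2625] r 0.0356 want 0.037 248 257
[ 0.59589986 -0.26164791  0.05      ]
tcp [ 0.6861 -0.2656  0.1569] go [ 0.181  0.006 -0.006] [0.002 0.    0.   ] t 13.05 F [-0.2  0.7 -1.7]
```

```bash
python3 -m pendant '[[[0.08,0.002,0],[0,0,0]],[[0.15,0.002,0],[0,0,0]],[[0.178,0.002,0],[0,0,0]],[[0.178,0.002,0.04],[0,0,0]],[[0.178,0.002,0.07],[0,0,0]]]'; python3 -m pendant '[[[0,0,0.04],[0,0,0]],[[0,0,0.08],[0,0,0]],[[0,0,0.11],[0,0,0]],[[0,0,0.125],[0,0,0]],[[0,0,0.125],[0,0,0]]]'; python3 look.py w7
```

```text
t: 13.55
tcp_pos: [0.5967, -0.2655, 0.1216]
orientation: [0.001, 1.0, -0.0, 0.0]
wrist_force: [0.1, 0.2, -2.5]
grip_width: 0.0462
grip_force: 62.5
t: 14.05
tcp_pos: [0.5963, -0.2656, 0.0579]
orientation: [0.001, 1.0, 0.0, -0.001]
wrist_force: [-0.7, -0.3, -1.8]
grip_width: 0.0461
grip_force: 62.5
[ 5.970e-01 -2.662e-01  5.970e-02  1.000e-03  1.000e+00 -1.000e-04
  4.000e-04] std [0.0003 0.0002 0.0007] 14.5 [ 0.2  0.2 -1.9]
```

View pics/w7.png

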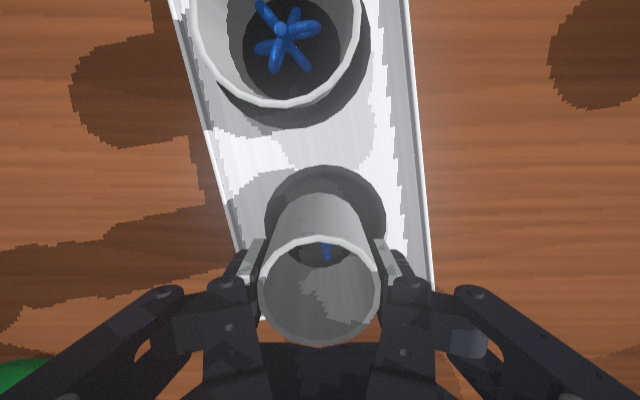

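Base arc spans columns 265–386 (centre ≈325) and the flask is centred at ≈319, so it needs about 3 mm in +y.

```bash
python3 - <<'E'
from disc import *
for z in(.02,.023):x=disc("w7",325,225,61,.037,z,110)
from rim import rim
s=np.load("/tmp/s.npy",allow_pickle=True).item()
rim("w7",319,291,s["tcp_pos"][2]-.024+.06,.024,170)
go(*x,.0355)
E
```

```text
base [ 0.5972 -0.262 ] r 0.0367 want 0.037 226 436
base [ 0.5964 -0.2621] r 0.0363 want 0.037 227 436
centre [ 0.5799 -0.2689] rmid 0.0222 want 0.0225 n 778
tcp [ 0.5969 -0.2662  0.0595] go [0.001 0.008 0.048] [-0.     0.002 -0.004] t 14.55 F [-0.3 -0.4 -1.4]
```

```bash
python3 -m pendant '[[[-0.003,0.008,0],[0,0,0]],[[-0.003,0.008,0.01],[0,0,0]],[[-0.003,0.008,0.02],[0,0,0]],[[-0.003,0.008,0.03],[0,0,0]],[[-0.003,0.008,0.042],[0,0,0]]]'; python3 -m pendant '[[[0,0,0.001],[0,0,0]],[[0,0,0.003],[0,0,0]],[[0,0,0.005],[0,0,0]],[[0,0,0.006],[0,0,0]],[[0,0,0.006],[0,0,0]]]'; python3 -m pendant '[[[0,0,0.001],[0,0,0]],[[0,0,0.002],[0,0,0]],[[0,0,0.003],[0,0,0]],[[0,0,0.003],[0,0,0]],[[0,0,0.003],[0,0,0]]]'
```

```text
t: 15.05
tcp_pos: [0.5981, -0.2622, 0.0375]
orientation: [0.001, 1.0, 0.0, -0.0]
wrist_force: [-1.0, -0.5, -2.4]
grip_width: 0.0462
grip_force: 62.5
t: 15.55
tcp_pos: [0.5983, -0.2622, 0.0353]
orientation: [0.001, 1.0, -0.0, 0.0]
wrist_force: [0.3, 0.8, -2.5]
grip_width: 0.0464
grip_force: 62.5
t: 16.05
tcp_pos: [0.5984, -0.2622, 0.035]
orientation: [0.001, 1.0, -0.0, 0.0]
wrist_force: [-3.9, 1.6, 10.8]
grip_width: 0.0465
grip_force: 63.8
```

```bash
python3 -m pendant '[[[0,0,-0.002],[0,0,0]],[[0,0,-0.002],[0,0,0]],[[0,0,-0.002],[0,0,0]],[[0,0,-0.002],[0,0,0]],[[0,0,-0.002],[0,0,0]]]' 1 40; python3 -m pendant '[[[0,0,-0.02],[0,0,0]],[[0,0,-0.08],[0,0,0]],[[0,0,-0.16],[0,0,0]],[[0,0,-0.25],[0,0,0]],[[0.03,0.05,-0.3],[0,0,0]]]'; python3 -m pendant '[[[0.03,0.09,0],[0,0,0]],[[0.06,0.18,0],[0,0,0]],[[0.09,0.27,0],[0,0,0]],[[0.12,0.36,0],[0,0,0]],[[0.15,0.45,0],[0,0,0]]]';python3 - <<'E'
from h import *
a=manip.get_image("side")[:,:,::-1];cv2.imwrite("pics/side3.png",cv2.resize(a[220:400,270:510],None,fx=3,fy=3,interpolation=cv2.INTER_CUBIC))
go(.4405,.159,.18)
E
```

```text
t: 16.55
tcp_pos: [0.5982, -0.2621, 0.0345]
orientation: [0.001, 1.0, 0.0, -0.0]
wrist_force: [-0.1, 0.0, -0.2]
grip_width: 0.0853
grip_force: 0.0
t: 17.05
tcp_pos: [0.5852, -0.241, 0.1892]
orientation: [0.003, 1.0, -0.002, 0.003]
wrist_force: [0.9, 0.3, 0.1]
grip_width: 0.0854
grip_force: 0.0
t: 17.55
tcp_pos: [0.508, -0.0104, 0.1856]
orientation: [0.001, 1.0, 0.0, 0.001]
wrist_force: [1.5, 0.6, -0.1]
grip_width: 0.0856
grip_force: 0.0
tcp [ 0.5056 -0.0015  0.1854] go [0.128 0.322 0.012] [ 0.008 -0.002  0.012] t 17.6 F [-4.   7.2 -1.3]
```

View pics/side3.png

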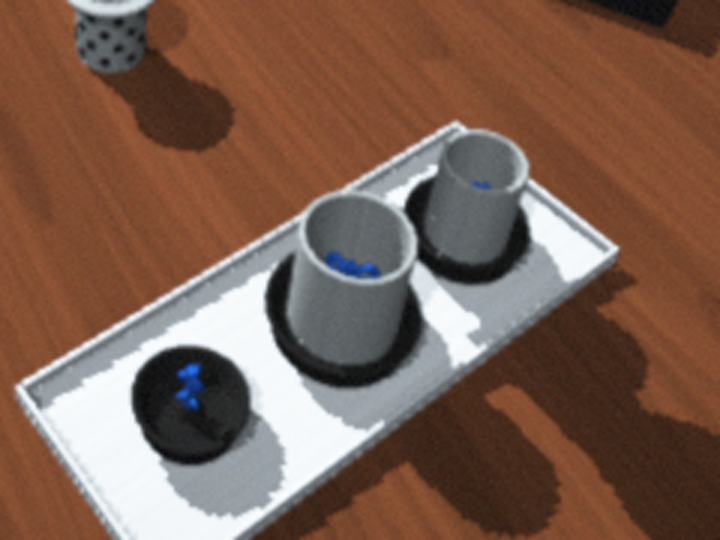

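Both flasks stand upright in their cups; the small base (crop (190,400)) is still empty. Next the small flask.

```bash
python3 -m pendant '[[[0.04,0.09,0],[0,0,0]],[[0.08,0.18,0],[0,0,0]],[[0.115,0.26,0.01],[0,0,0]],[[0.12,0.305,0.01],[0,0,0]],[[0.12,0.305,0.01],[0,0,0]]]'; python3 look.py w8; python3 - <<'E'
from rim import *
s=np.load("/tmp/s.npy",allow_pickle=True).item()
c=CI("wrist");K=c["camera_matrix"];T=c["T_tool_cam"];q=R.from_quat(s["orientation"])
p=q.inv().apply(np.array([.4405,.159,.052])-s["tcp_pos"]);p=T[:3,:3].T@(p-T[:3,3]);u=K[0,2]-K[0,0]*p[0]/p[2];v=K[1,2]+K[1,1]*p[1]/p[2]
print(u,v);x=rim("w8",u,v,.052,.018);go(*x,.02)
E
```

```text
t: 18.1
tcp_pos: [0.4483, 0.1443, 0.1804]
orientation: [-0.002, 1.0, 0.001, 0.0]
wrist_force: [0.2, -0.2, 0.7]
grip_width: 0.0855
grip_force: 0.0
[ 4.493e-01  1.398e-01  1.797e-01  1.800e-03  1.000e+00 -1.000e-04
  0.000e+00] std [0.0003 0.0016 0.0003] 18.55 [-0.4 -0.9 -0.2]
340.3828105207947 180.0104127942003
centre [0.4399 0.1591] rmid 0.0162 want 0.016499999999999997 n 303
tcp [0.4492 0.1401 0.1796] go [0.019 0.038 0.319] [-0.     0.    -0.006] t 18.6 F [-0.   0.3  0.1]
```

```bash
python3 -m pendant '[[[0.018,0.038,0],[0,0,0]],[[0.018,0.038,0],[0,0,0]],[[0.018,0.038,0.06],[0,0,0]],[[0.018,0.038,0.13],[0,0,0]],[[0.018,0.038,0.2],[0,0,0]]]' 0.4 40; python3 -m pendant '[[[0,0,0.05],[0,0,0]],[[0,0,0.09],[0,0,0]],[[0,0,0.115],[0,0,0]],[[0,0,0.12],[0,0,0]],[[0,0,0.12],[0,0,0]]]'; python3 -m pendant '[[[0,0,0],[0,0,0]],[[0,0,0],[0,0,0]],[[0,0,0],[0,0,0]],[[0,0,0],[0,0,0]],[[0,0,0],[0,0,0]]]' -1 40; python3 -m pendant '[[[0,0,0],[0,0,0]],[[0,0,0],[0,0,0]],[[0,0,0],[0,0,0]],[[0,0,0],[0,0,0]],[[0,0,0],[0,0,0]]]' -1 60
```

```text
t: 19.1
tcp_pos: [0.4407, 0.1594, 0.0789]
orientation: [0.001, 1.0, 0.0, 0.001]
wrist_force: [0.7, -0.4, -0.4]
grip_width: 0.0597
grip_force: 0.0
t: 19.6
tcp_pos: [0.4401, 0.1593, 0.0195]
orientation: [0.001, 1.0, -0.0, -0.0]
wrist_force: [-0.6, 0.7, -0.3]
grip_width: 0.0597
grip_force: 0.0
t: 20.1
tcp_pos: [0.4407, 0.1598, 0.0206]
orientation: [0.001, 1.0, 0.0, 0.001]
wrist_force: [-0.5, -1.3, 6.1]
grip_width: 0.0354
grip_force: 39.4
t: 20.6
tcp_pos: [0.4407, 0.1598, 0.0207]
orientation: [0.001, 1.0, 0.0, 0.001]
wrist_force: [-2.2, -0.9, 9.0]
grip_width: 0.0352
grip_force: 58.8
```

```bash
python3 -m pendant '[[[0,0,-0.08],[0,0,0]],[[0,0,-0.17],[0,0,0]],[[0,-0.05,-0.25],[0,0,0]],[[0,-0.13,-0.28],[0,0,0]],[[0,-0.22,-0.28],[0,0,0]]]';python3 -m pendant '[[[-0.02,-0.09,0],[0,0,0]],[[-0.04,-0.18,0],[0,0,0]],[[-0.06,-0.27,0],[0,0,0]],[[-0.06,-0.36,0],[0,0,0]],[[-0.06,-0.45,0],[0,0,0]]]';python3 -m pendant '[[[0,-0.09,0],[0,0,0]],[[0,-0.17,0],[0,0,0]],[[0,-0.22,0],[0,0,0]],[[0,-0.24,0],[0,0,0]],[[0,-0.245,0],[0,0,0]]]'; python3 look.py w9; python3 -c "
from h import *
go(.475,-.298,.16)"
```

```text
t: 21.1
tcp_pos: [0.4416, 0.0498, 0.1629]
orientation: [-0.0, 1.0, 0.001, 0.003]
wrist_force: [1.4, -1.3, -1.9]
grip_width: 0.0352
grip_force: 60.4
t: 21.6
tcp_pos: [0.4694, -0.1772, 0.1602]
orientation: [0.001, 1.0, -0.0, 0.001]
wrist_force: [1.5, 0.8, -1.4]
grip_width: 0.0352
grip_force: 60.3
t: 22.1
tcp_pos: [0.4688, -0.2987, 0.1598]
orientation: [0.002, 1.0, -0.0, 0.0]
wrist_force: [-0.4, 0.8, -1.9]
grip_width: 0.0352
grip_force: 60.3
[ 4.694e-01 -2.970e-01  1.597e-01  3.000e-04  1.000e+00  1.000e-04
  1.000e-04] std [0.0002 0.0008 0.    ] 22.55 [-0.  -0.3 -1.3]
tcp [ 0.4693 -0.2973  0.1597] go [-0.011 -0.001 -0.001] [ 0.     0.    -0.002] t 22.6 F [ 0.6  0.1 -0.9]
```

View pics/w9.png

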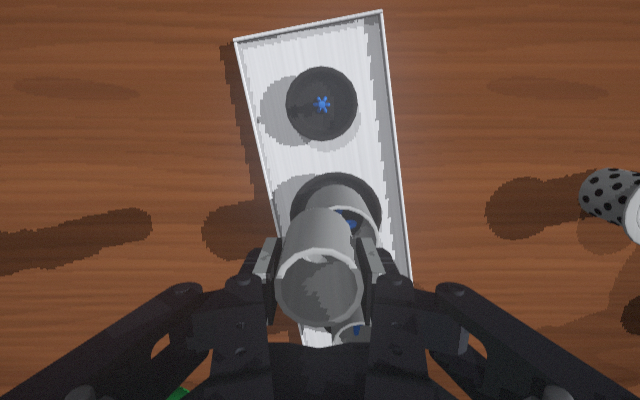

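Small base disc is centred near (322,103), r≈36. The large flask sits in the next base behind the held small flask.

```bash
python3 - <<'E'
from disc import *
s=np.load("/tmp/s.npy",allow_pickle=True).item()
for t in(90,110):x=disc("w9",322,103,36,.031,.022,t)
print(wonz(322,103,.045,s));go(*x,.16)
E
```

```text
base [ 0.3982 -0.2944] r 0.0294 want 0.031 168 207
base [ 0.3982 -0.2945] r 0.0295 want 0.031 199 206
[ 0.39727604 -0.29380972  0.045     ]
tcp [ 0.4693 -0.2973  0.1597] go [ 0.142  0.006 -0.001] [ 0.     0.    -0.002] t 22.6 F [ 0.6  0.1 -0.9]
```

```bash
python3 -m pendant '[[[0.08,0.005,0],[0,0,0]],[[0.13,0.005,0],[0,0,0]],[[0.142,0.005,0],[0,0,0]],[[0.142,0.005,0.04],[0,0,0]],[[0.142,0.005,0.07],[0,0,0]]]'; python3 -m pendant '[[[0,0,0.04],[0,0,0]],[[0,0,0.08],[0,0,0]],[[0,0,0.11],[0,0,0]],[[0,0,0.13],[0,0,0]],[[0,0,0.13],[0,0,0]]]'; python3 look.py w10
```

```text
t: 23.1
tcp_pos: [0.3989, -0.2953, 0.1245]
orientation: [0.001, 1.0, -0.0, 0.001]
wrist_force: [-0.1, 0.2, -1.6]
grip_width: 0.0351
grip_force: 60.3
t: 23.6
tcp_pos: [0.398, -0.2948, 0.0586]
orientation: [0.001, 1.0, 0.0, -0.001]
wrist_force: [-0.9, 0.9, -0.8]
grip_width: 0.0352
grip_force: 60.3
[ 3.984e-01 -2.954e-01  6.010e-02  9.000e-04  1.000e+00 -2.000e-04
  4.000e-04] std [0.0002 0.0002 0.0005] 24.05 [ 0.6  0.6 -1.8]
```

View pics/w10.png

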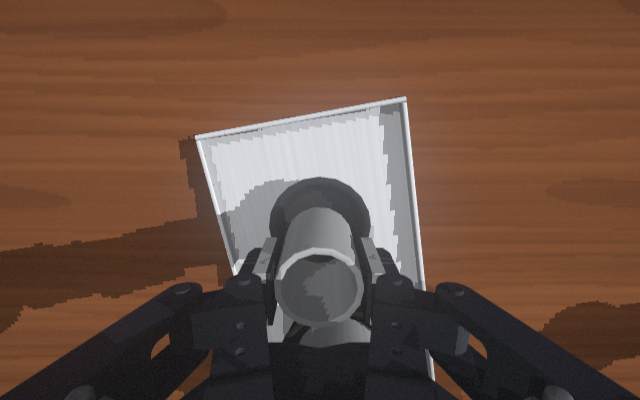

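The base arc (271–370, centre ≈320) and the flask (≈318) agree to about 1 mm. Nudging slightly and setting down.

```bash
python3 -c "
from disc import *
disc('w10',320,228,50,.031,.022,100)"; python3 -m pendant '[[[0,0.002,0.01],[0,0,0]],[[0,0.002,0.02],[0,0,0]],[[0,0.002,0.03],[0,0,0]],[[0,0.002,0.04],[0,0,0]],[[0,0.002,0.05],[0,0,0]]]'; python3 -m pendant '[[[0,0,0.001],[0,0,0]],[[0,0,0.003],[0,0,0]],[[0,0,0.005],[0,0,0]],[[0,0,0.006],[0,0,0]],[[0,0,0.006],[0,0,0]]]'; python3 -m pendant '[[[0,0,0.001],[0,0,0]],[[0,0,0.002],[0,0,0]],[[0,0,0.003],[0,0,0]],[[0,0,0.003],[0,0,0]],[[0,0,0.003],[0,0,0]]]'
```

```text
base [ 0.3993 -0.2944] r 0.0304 want 0.031 194 383
t: 24.6
tcp_pos: [0.3981, -0.2942, 0.034]
orientation: [0.001, 1.0, 0.0, -0.0]
wrist_force: [-0.0, 0.8, -0.9]
grip_width: 0.0355
grip_force: 60.3
t: 25.1
tcp_pos: [0.3983, -0.2943, 0.0318]
orientation: [0.001, 1.0, -0.0, 0.0]
wrist_force: [-0.5, 0.0, 1.7]
grip_width: 0.035
grip_force: 60.6
t: 25.6
tcp_pos: [0.3984, -0.2944, 0.0316]
orientation: [0.001, 1.0, -0.0, 0.001]
wrist_force: [-5.1, 3.9, 24.5]
grip_width: 0.0351
grip_force: 62.7
```

```bash
python3 -m pendant '[[[0,0,-0.002],[0,0,0]],[[0,0,-0.003],[0,0,0]],[[0,0,-0.003],[0,0,0]],[[0,0,-0.003],[0,0,0]],[[0,0,-0.003],[0,0,0]]]'; python3 -m pendant '[[[0,0,0],[0,0,0]],[[0,0,0],[0,0,0]],[[0,0,0],[0,0,0]],[[0,0,0],[0,0,0]],[[0,0,0],[0,0,0]]]' 1 40; python3 -m pendant '[[[0,0,-0.02],[0,0,0]],[[0,0,-0.08],[0,0,0]],[[0,0,-0.16],[0,0,0]],[[0,0,-0.25],[0,0,0]],[[0,0.05,-0.3],[0,0,0]]]'; python3 -m pendant '[[[0,0.09,0],[0,0,0]],[[0,0.18,0],[0,0,0]],[[0,0.27,0],[0,0,0]],[[0,0.36,0],[0,0,0]],[[0,0.4,0],[0,0,0]]]';python3 - <<'E'
from h import *
a=manip.get_image("side")[:,:,::-1];cv2.imwrite("pics/side4.png",cv2.resize(a[130:400,230:510],None,fx=2.2,fy=2.2,interpolation=cv2.INTER_CUBIC))
E
```

```text
t: 26.1
tcp_pos: [0.3983, -0.2943, 0.0318]
orientation: [0.001, 1.0, -0.0, 0.0]
wrist_force: [-1.1, 0.3, 6.2]
grip_width: 0.0352
grip_force: 60.8
t: 26.6
tcp_pos: [0.3982, -0.2942, 0.0315]
orientation: [0.001, 1.0, 0.0, -0.0]
wrist_force: [-0.1, -0.6, 0.0]
grip_width: 0.0855
grip_force: 0.0
t: 27.1
tcp_pos: [0.399, -0.2725, 0.1858]
orientation: [0.003, 1.0, -0.002, 0.002]
wrist_force: [-0.5, 0.4, -0.5]
grip_width: 0.0853
grip_force: 0.0
t: 27.6
tcp_pos: [0.3982, -0.0656, 0.1824]
orientation: [-0.001, 1.0, 0.0, 0.0]
wrist_force: [-0.4, -0.8, -0.1]
grip_width: 0.0854
grip_force: 0.0
```

View pics/side4.png

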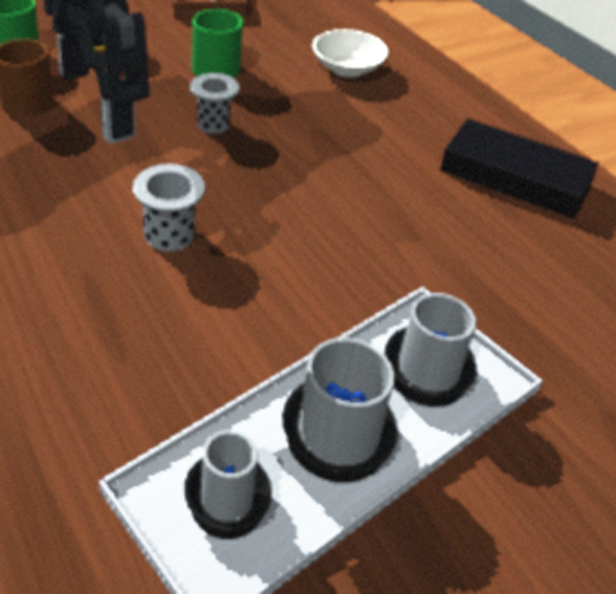

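All three flasks stand upright and home over their trees at (230,480), (347,410) and (437,345). Both perforated flasks are untouched at (168,205) and (213,100). Let the arm settle, then hand in.

```bash
python3 -m pendant '[[[0,0,0],[0,0,0]],[[0,0,0],[0,0,0]],[[0,0,0],[0,0,0]],[[0,0,0],[0,0,0]],[[0,0,0],[0,0,0]]]'; python3 -c "
from rig import manip
print(manip.hand_in())"
```

```text
t: 28.15
tcp_pos: [0.3985, -0.07, 0.1816]
orientation: [0.002, 1.0, -0.0, -0.0]
wrist_force: [1.0, -0.5, 0.3]
grip_width: 0.0855
grip_force: 0.0
the job is handed in; nothing more can be done
None
```

The job is handed in at about 28 s: all three plain flasks stand upright in the bases of their own size, the two perforated ones were left where they stood, and no verdict was shown.

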